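# Pin the retaining bar of a blood tube mixer

## Robot

A 6-joint arm with a two-finger parallel gripper is mounted at the origin on the work surface. World frame = base frame: x ahead of the robot, y to its left, z up, the work surface at z = 0. Lengths are in m, angles in rad, forces in N, time in s.
With the tool pointing down it reaches from about 0.325 to 0.775 m from the base axis. Payload 5.5 kg.
Tool frame: the origin (TCP) lies midway between the tips of the shut fingers; the grasp point (between the pads) lies 19 mm behind it; y points along the fingers, z is the direction in which the jaws open and shut, and the axes are right-handed (so a half turn about y gives the same grasp; the last joint's range is limited). The gripper opens to 88 mm and grips with 3 to 60 N. Pads are 20 mm wide; open, the fingers measure 115 mm over their backs; the gripper's body (75 mm by 178 mm) begins 61 mm behind the grasp point.
Start: joints at [1.184, 0.091, 1.231, -0, 1.82, -0.057], TCP at [0.194, 0.568, 0.223] pointing down, gripper open.
Joint ranges: [-2.87, 2.87], [-0.86, 2.18], [0.17, 2.46], [-1.51, 4.65], [0.06, 2.69], [-2.65, 2.65]. Speed limits (rad/s): [2.57, 2.57, 3.01, 3.14, 3.14, 3.14].

## Interface

Orientations are given as [roll, pitch, yaw] about the fixed x, y, z axes, in that order (R = Rz(yaw) Ry(pitch) Rx(roll)).
In Python, from workcell import bot gives the robot as it stands.
- The arm moves only by the tool drive_tool, never from a script. Its argument "steps" is one flat list of numbers, 5 for each row, row after row: the shift along the tool's x, y, z normalised to -1 to 1, where 1 is 150 mm, then the turn about the tool's y normalised to -1 to 1, where 1 is 90 degrees, then the opening, from 0 (shut) to 1 (fully open). A call has 1 to 10 rows; each row is the pose to reach, as a shift and turn from the pose commanded when the call began, along the tool's axes at that moment; what a row does not reach only later rows make up. A row lasts 1/8 s, in which the tool goes at most 62.5 mm and 10.7 degrees, less where a joint would pass 70% of its speed; a pose out of reach is approached as far as the arm can. A call with a number of a shift or a turn outside -1 to 1 is refused whole. A call with a gripper value outside its range is refused whole. The fingers move at their own pace and stop on an object; the grip force is fixed at half the most. Time passes only in rows, so rows that repeat a pose let the fingers close. It gives the time, the measured TCP pose, the force and the opening at its end, in the units of the state.
- bot.state(): the state, without advancing time (a new reading comes with each control period).
- bot.grab_frame(name): name is "scene" or "top"; returns the picture (480x640x3 uint8, red, green, blue); there is no depth.
- bot.camera_info(name): a dict with "mtx" (3x3 intrinsics, pixels), "D" ([k1, k2, p1, p2, k3] as OpenCV has them; the pictures are not rectified), "eye" and "rotation" of the camera in the world. Camera axes: x right, y up, looking along -z (the intrinsics and any distortion apply to the point x, -y, -z); pixel columns grow to the right and rows downward; lengths in m; the calibration is good to about 2 mm. A picture is of the moment at which its call begins. camera_info takes no time and is no camera call.
- bot.hand_in(): hands the job in, once; it reports no verdict.
The state is a dict: "time_s": time; "qpos": joint angles; "qd": joint speeds; "tau": joint torques, N m; "eef_pos": TCP position; "tcp_rot": TCP orientation; "contact_force": force on the tool from outside, world axes, zero at the start; "torque": the same for the moment, N m; "finger_gap": finger opening in m.
Only numpy, scipy, OpenCV 4.12 (cv2) and the standard library are available. Lean on these libraries where they do the work, as an engineer would, in place of code of your own. Each camera call takes 0.05 s, during which the arm holds its last target.

## Task

Swing the mixer's retaining bar shut so that its end sits in the fork, then take the long locking pin from the stand and push it down through the fork and the bar until it is fully home, its flange flat on the fork. Let go of it, leave the short pin in the stand, and do not knock over or shove the rack of tubes or the other things on the bench.

Things in the scene. Friction and masses are not known exactly. Their poses are not given: they have to be found in the camera images.
- mixer: Low grey tube mixer fixed to the bench, place and yaw vary: 200 (x) x 280 (y) x 50 mm high, flat aluminium top. Origin: centre of its underside; its front faces -x (to the robot), y to its left, z up. On its front edge stand the retaining bar's hinge post (x -70, y +90 mm) and a steel fork (x -70, y -80 mm).
- fork_hole (a point): Centre of the hole's mouth in the fork's top face, 102 mm above the bench; the pin's flange must rest here. The fork: two level plates 40 x 36 x 8 mm, undersides 70 and 94 mm above the bench, a vertical 14 mm hole through both, an upright 12 mm thick joining them at the rear (20 mm behind the hole); open in front and at the sides. Axes as the mixer's.
- hinge_axis (a point): Top of the hinge post, on the bar's vertical hinge axis, 105 mm above the bench.
- bar (a joint): Angle (rad) of the aluminium retaining bar about its vertical hinge: 0 = shut against its stop, lying along the mixer's front (from hinge towards mixer -y), holed end in the fork, holes in line; grows as the free end swings forward to the robot (clockwise from above), up to 1.25. Starts 0.45 to 0.9. Stays where left, 1 to 2 N at the post. Bar 12 mm wide, 79 to 93 mm above the bench.
- bar_hole (a point): Centre of the 14 mm hole in the bar's end plate (26 x 30 mm, 8 mm thick), at its top face 90 mm above the bench, 170 mm from the hinge axis.
- bar_post (a point): Top of the upright round steel handle post on the bar: 12 mm diameter, standing from 93 to 140 mm above the bench, 95 mm from the hinge axis.
- stand: Small pin stand fixed to the bench, place and yaw vary: an aluminium plate 50 (x) x 140 (y) mm whose top is 62 mm above the bench, with two 14 mm through holes 80 mm apart (at y -40 and +40) in which the two pins hang by their flanges. Origin: centre of its underside.
- pin: The long locking pin, plain steel, about 80 g: shank 12 mm diameter, 42 mm long, its last 8 mm tapering to a 6 mm tip; then a round flange 26 mm diameter, 4 mm thick, and a tall round knob 18 mm diameter, 34 mm high. Starts upright in either hole of the stand. Origin: on the axis at the flange's underside; z up to the knob, tip at z -42 mm.
- short_pin: The other pin, to be left in the stand: shank 12 mm diameter and 22 mm long, wide flange 36 mm diameter and 6 mm thick, low knob 20 mm diameter, 8 mm high. Origin at the underside of its flange.
- rack: White rack of purple-capped blood tubes, 72 (x) x 94 (y) x 90 mm high, standing loose on the mixer's top behind the bar, on the left. Origin: centre of its underside.
- jar: Small lidded specimen jar, 52 mm diameter, 70 mm high, loose on the bench. Origin: centre of its underside.
- tally: Grey hand counter, 60 x 45 x 30 mm, loose on the bench. Origin: centre of its underside.
- beaker: Clear plastic cup, 60 mm diameter, 80 mm high, loose on the bench. Origin: centre of its underside.
- tray_rack: Rack of 24 purple-capped tubes, 94 x 138 x 90 mm high, loose on the bench. Origin: centre of its underside.
- slide_box: White slide box, 85 x 100 x 35 mm, loose on the bench. Origin: centre of its underside.
- fork_low (a point): Centre of the hole's mouth in the top of the fork's lower plate, 78 mm above the bench. A small spring ball at the rear of this hole presses on the pin: a pin let fall stops about 5 to 10 mm proud and must be pushed the rest with about 2 to 6 N; the ball then holds it.

How it is judged:
By the outcome, as a careful person would: the job done as asked, in the order asked, and still so for the second after the job is handed in, with the robot touching nothing.
It also fails if it takes over 51 s, if anything falls off the work surface, if the arm or the gripper's body presses on something with over 40 N, if the wrist force passes 120 N, or if a joint passes its speed limit or range.

## Working session

There is one attempt and no reset: what is moved stays moved. The work goes in short steps, Python scripts to look and compute and a tool call to move; the robot and the scene stay as the last step left them, time stands still between calls to the robot, and variables do not carry over. Pictures are saved under pics/ and viewed, and the job is handed in when it is done.

Besides the shell and the picture viewer there is one more tool, called after "Emit:" as name(argument=value, ...) on one line, values as JSON. drive_tool: Moves the arm, as the interface text tells. Its arguments: {"type":"object","properties":{"steps":{"type":"array","items":{"type":"number"}}},"required":["steps"]}

```bash
mkdir -p pics; ls
python3 - <<'E'
from workcell import bot
import cv2
for n in("scene","top"):
    im=bot.grab_frame(n); cv2.imwrite(f"pics/{n}0.png",im[:,:,::-1])
    print(n,bot.camera_info(n))
print(bot.state())
E
```

```text
pics
scene {'mtx': array([[593.71967072,   0.        , 319.49380945],
       [  0.        , 593.71967072, 245.06625959],
       [  0.        ,   0.        ,   1.        ]]), 'D': array([0.03795055, 0.        , 0.        , 0.        , 0.        ]), 'eye': array([ 1.3290433 , -0.22042094,  0.9980413 ]), 'rotation': array([ 0.73694175, -0.01426318,  1.33815652])}
top {'mtx': array([[531.64123679,   0.        , 325.08136379],
       [  0.        , 531.64123679, 235.65687922],
       [  0.        ,   0.        ,   1.        ]]), 'D': array([-0.12944109,  0.        ,  0.        ,  0.        ,  0.        ]), 'eye': array([ 0.48296169, -0.01172261,  1.24983751]), 'rotation': array([ 0.062835  , -0.01924253, -1.5794008 ])}
{'time_s': 0.1, 'qpos': array([ 1.18426789e+00,  9.17926102e-02,  1.23174514e+00,  6.49919433e-06,
        1.81980033e+00, -5.66755959e-02]), 'qd': array([-0.00081442, -0.00165142, -0.00271178,  0.00017953,  0.00040463,
       -0.00017681]), 'tau': array([ 1.11593035e-03, -4.47858667e+01, -4.07569385e+01,  6.99455570e-02,
        2.85406649e-02, -8.83657981e-05]), 'eef_pos': array([0.19422953, 0.56741688, 0.22162601]), 'tcp_rot': array([-1.57253860e+00,  1.05162014e-04, -3.29851340e-01]), 'contact_force': array([ 0.50054648, -0.4262231 , -0.69922204]), 'torque': array([-0.03071687, -0.00396218,  0.07436923]), 'finger_gap': 0.08789540194515741}
```

View pics/scene0.png

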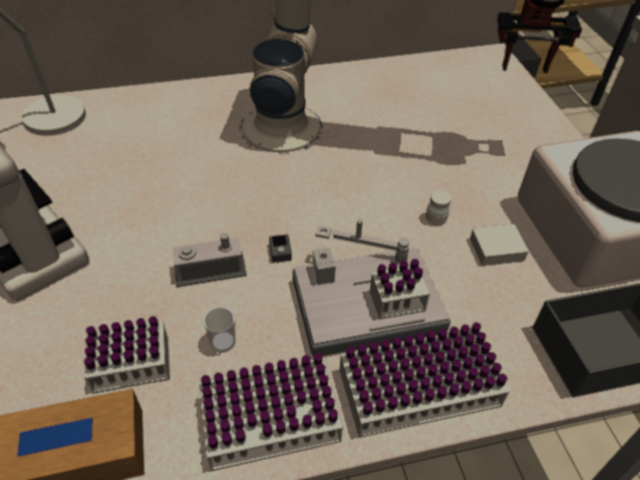

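View pics/top0.png

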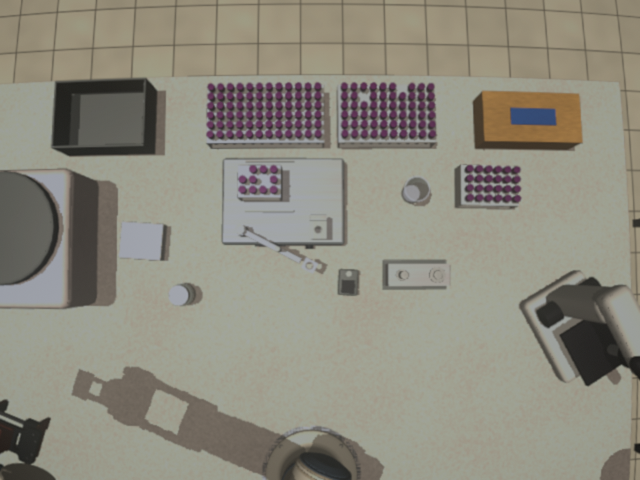

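The top view shows the mixer at about (284,201), the fork at (318,228), the hinge near (246,232) and the bar end near (315,266). The stand is at (418,274), with the long pin at about (404,274) and the short wide-flanged one at (437,274). I'll enlarge these next.

```bash
cat > h.py <<'E'
import numpy as np, cv2
from scipy.spatial.transform import Rotation as R
from workcell import bot
def cam(n):
    c=bot.camera_info(n); return c['mtx'],c['D'],c['eye'],R.from_euler('xyz',c['rotation']).as_matrix()
def ray(n,u,v):
    K,D,e,M=cam(n); p=cv2.undistortPoints(np.array([[[u,v]]],float),K,D)[0,0]
    return e, M@np.array([p[0],-p[1],-1.])
def onz(n,u,v,z):
    e,d=ray(n,u,v); return e+d*(z-e[2])/d[2]
def proj(n,P):
    K,D,e,M=cam(n); q=M.T@(np.array(P,float)-e); q=np.array([q[0],-q[1],-q[2]])
    return cv2.projectPoints(q[None],np.zeros(3),np.zeros(3),K,D)[0][0,0]
def tri(uv1,uv2,n1='top',n2='scene'):
    e1,d1=ray(n1,*uv1);e2,d2=ray(n2,*uv2)
    s=np.linalg.lstsq(np.c_[d1,-d2],e2-e1,rcond=None)[0]
    a=e1+d1*s[0];b=e2+d2*s[1]; return (a+b)/2,np.linalg.norm(a-b)
def crop(n,im,x0,y0,w,h,k,out):
    c=cv2.resize(im[y0:y0+h,x0:x0+w],None,fx=k,fy=k,interpolation=cv2.INTER_CUBIC)
    for i in range(0,w,10):
        cv2.line(c,(i*k,0),(i*k,4 if i%50 else 12),(0,0,255),1)
        if i%20==0: cv2.putText(c,str(x0+i),(i*k,22),0,.35,(0,0,255),1)
    for i in range(0,h,10):
        cv2.line(c,(0,i*k),(5,i*k),(0,0,255),1); 
        if i%20==0: cv2.putText(c,str(y0+i),(6,i*k+4),0,.35,(0,0,255),1)
    cv2.imwrite(out,c)
E
python3 - <<'E'
from h import *
t=cv2.imread('pics/top0.png');s=cv2.imread('pics/scene0.png')
crop('t',t,215,150,140,130,5,'pics/t1.png'); crop('t',t,330,250,130,50,6,'pics/t2.png')
crop('s',s,285,210,150,130,5,'pics/s1.png'); crop('s',s,160,220,140,70,5,'pics/s2.png')
st=bot.state();print(proj('top',[0,0,0]),proj('scene',[0,0,0]),proj('scene',st['eef_pos']))
E
```

```text
[311.6479752  473.84695767] [281.03156552 127.10590349] [524.06851968  68.73955108]
```

View pics/t1.png

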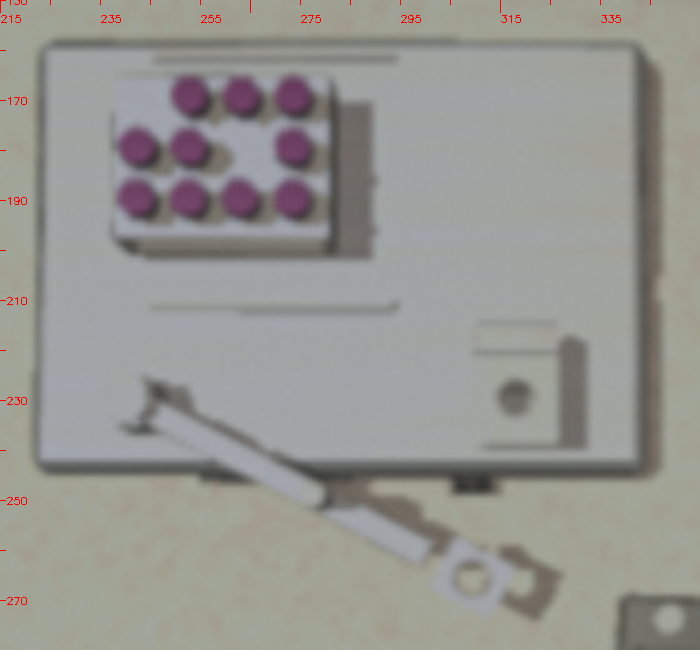

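View pics/t2.png

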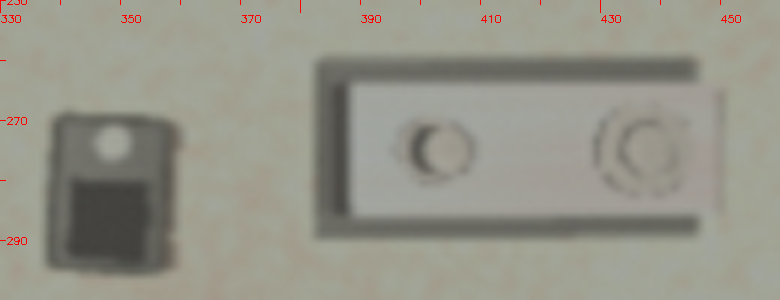

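View pics/s1.png

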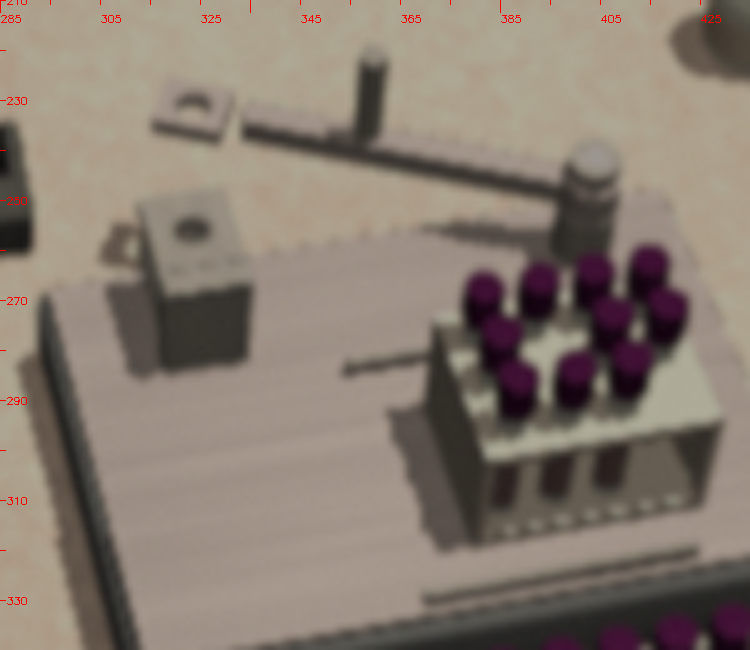

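View pics/s2.png

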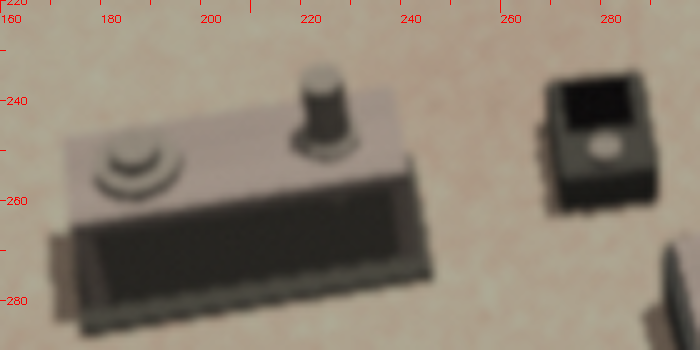

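Run:
```python
from h import *
np.set_printoptions(precision=4,suppress=True)
S='scene';T='top'
print('fork',onz(T,318,229.6,.102),onz(S,323.2,255.8,.102),tri((318,229.6),(323.2,255.8)))
print('barhole',onz(T,309.8,265.4,.09),onz(S,323.6,231,.09))
print('post',onz(T,279.4,248.4,.14),onz(S,360,220.5,.14))
print('hinge',onz(T,245,231,.105),onz(S,403.8,242,.105))
print('knob',onz(T,404.4,275,.10),onz(S,224.4,235.8,.10))
print('short',onz(T,437.5,275,.076),onz(S,186.8,250.6,.076))
c=[onz(T,*p,.05)[:2] for p in [(223,159),(343,159),(343,243),(223,243)]];print(np.array(c),np.mean(c,0))
for a,b in((0,1),(1,2),(2,3),(3,0)): print(c[b]-c[a],np.linalg.norm(c[b]-c[a]))
print('stand',[onz(T,*p,.062)[:2] for p in [(388.5,264.5),(449,264.5),(449,285.5),(388.5,285.5)]])
print('tally',[onz(T,*p,.03)[:2] for p in [(339,270),(358,271),(358,294),(339,294)]])
# colour mask refinement of caps not needed; tcp check
print(bot.state()['eef_pos'])
```

```text
fork [ 0.5683 -0.0192  0.102 ] [ 0.5706 -0.0199  0.102 ] (array([ 0.5684, -0.0193,  0.0994]), np.float64(0.00014346423170209373))
barhole [ 0.4911 -0.0008  0.09  ] [ 0.493  -0.0001  0.09  ]
post [0.5267 0.0619 0.14  ] [0.5265 0.0668 0.14  ]
hinge [0.5662 0.1385 0.105 ] [0.5726 0.1491 0.105 ]
knob [ 0.4683 -0.206   0.1   ] [ 0.471  -0.2056  0.1   ]
short [ 0.467  -0.2845  0.076 ] [ 0.473 -0.286  0.076]
[[ 0.736   0.197 ]
 [ 0.7339 -0.078 ]
 [ 0.5413 -0.0759]
 [ 0.5433  0.1957]] [0.6386 0.0597]
[-0.0021 -0.275 ] 0.2750041756616874
[-0.1926  0.0022] 0.19257473049836127
[0.002  0.2715] 0.27151986056074184
[0.1927 0.0013] 0.19266408206574354
stand [array([ 0.4917, -0.1769]), array([ 0.4902, -0.3146]), array([ 0.4428, -0.3137]), array([ 0.4447, -0.1762])]
tally [array([ 0.4804, -0.0671]), array([ 0.4777, -0.1107]), array([ 0.425 , -0.1101]), array([ 0.4255, -0.0666])]
[0.1942 0.5674 0.2216]
```

```bash
cat > plan.py <<'E'
import sys
from h import *
def plan(x,y,z,yaw=0.):
    s=bot.state(); M=R.from_euler('xyz',s['tcp_rot']).as_matrix()
    d=M.T@(np.array([x,y,z])-s['eef_pos'])/.15
    print('t',s['time_s'],'pos',s['eef_pos'].round(4),'rot',s['tcp_rot'].round(4),'F',s['contact_force'].round(2),'gap',round(s['finger_gap'],4))
    print('units',d.round(3),'turn',round(-(yaw-s['tcp_rot'][2])/(np.pi/2),3))
if __name__=='__main__': plan(*map(float,sys.argv[1:]))
E
python3 plan.py .47 .064 .222
```

```text
t 0.1 pos [0.1942 0.5674 0.2216] rot [-1.5725e+00  1.0000e-04 -3.2990e-01] F [ 0.5  -0.43 -0.7 ] gap 0.0879
units [ 2.826e+00  2.000e-03 -2.580e+00] turn -0.21
```

Emit:
drive_tool(steps=[0.3, 0, -0.27, -0.1, 0, 0.6, 0, -0.54, -0.21, 0, 0.95, 0, -0.87, -0.21, 0, 0.95, 0, -0.87, -0.21, 0])

```text
time_s: 0.6
eef_pos: [0.2883, 0.3955, 0.2227]
tcp_rot: [-1.571, -0.001, -0.004]
contact_force: [0.1, 0.1, -0.2]
finger_gap: 0.0511
```

```bash
python3 plan.py .47 .064 .222
```

```text
t 0.6 pos [0.2883 0.3955 0.2227] rot [-1.5711e+00 -7.0000e-04 -3.9000e-03] F [ 0.08  0.08 -0.2 ] gap 0.0511
units [ 1.22   0.006 -2.205] turn -0.002
```

Emit:
drive_tool(steps=[0.3, 0, -0.35, 0, 0, 0.6, 0, -0.7, 0, 0, 0.9, 0, -1, 0, 0, 1, 0, -1, 0, 0])

```text
time_s: 1.1
eef_pos: [0.4384, 0.2463, 0.2224]
tcp_rot: [-1.571, 0.0, -0.003]
contact_force: [-0.5, 0.5, -0.2]
finger_gap: 0.0113
```

Emit:
drive_tool(steps=[0.1, 0, -0.35, 0, 0, 0.2, 0, -0.7, 0, 0, 0.2, 0, -1, 0, 0, 0.2, 0, -1, 0, 0])

```text
time_s: 1.6
eef_pos: [0.4672, 0.0964, 0.2223]
tcp_rot: [-1.571, 0.0, -0.004]
contact_force: [0.3, 0.6, -0.4]
finger_gap: 0.0005
```

```bash
python3 plan.py .475 .062 .11
```

```text
t 1.6 pos [0.4672 0.0964 0.2223] rot [-1.571e+00  5.000e-04 -3.700e-03] F [ 0.3   0.65 -0.4 ] gap 0.0005
units [ 0.053  0.749 -0.229] turn -0.002
```

Emit:
drive_tool(steps=[0.05, 0.2, -0.23, 0, 0, 0.05, 0.6, -0.23, 0, 0, 0.05, 0.75, -0.23, 0, 0, 0.05, 0.75, -0.23, 0, 0])

```text
time_s: 2.1
eef_pos: [0.4731, 0.0649, 0.1077]
tcp_rot: [-1.57, 0.005, 0.002]
contact_force: [-0.6, -0.1, 0.5]
finger_gap: 0.0005
```

Emit:
drive_tool(steps=[0.1, 0, 0, 0, 0, 0.18, 0, 0, 0, 0, 0.24, 0, -0.01, 0, 0, 0.3, 0, -0.02, 0, 0, 0.35, 0, -0.02, 0, 0, 0.4, 0, -0.03, 0, 0, 0.45, 0, -0.03, 0, 0, 0.45, 0, -0.03, 0, 0])

```text
time_s: 3.1
eef_pos: [0.5426, 0.0593, 0.1101]
tcp_rot: [-1.57, -0.001, 0.0]
contact_force: [-0.6, -0.2, -0.2]
finger_gap: 0.0005
```

```bash
python3 plan.py .555 .055 .11;python3 - <<'E'
from h import *
t=bot.grab_frame('top')[:,:,::-1].copy();s=bot.grab_frame('scene')[:,:,::-1].copy()
cv2.imwrite('pics/top1.png',t)
a='pics/a.png';b='pics/b.png'
crop('t',t,235,180,130,100,6,'pics/t3.png');crop('t',s,285,180,150,110,5,'pics/s3.png')
E
```

```text
t 3.1 pos [0.5426 0.0593 0.1101] rot [-1.5702e+00 -6.0000e-04  1.0000e-04] F [-0.56 -0.22 -0.23] gap 0.0005
units [ 0.083  0.    -0.029] turn 0.0
```

View pics/t3.png

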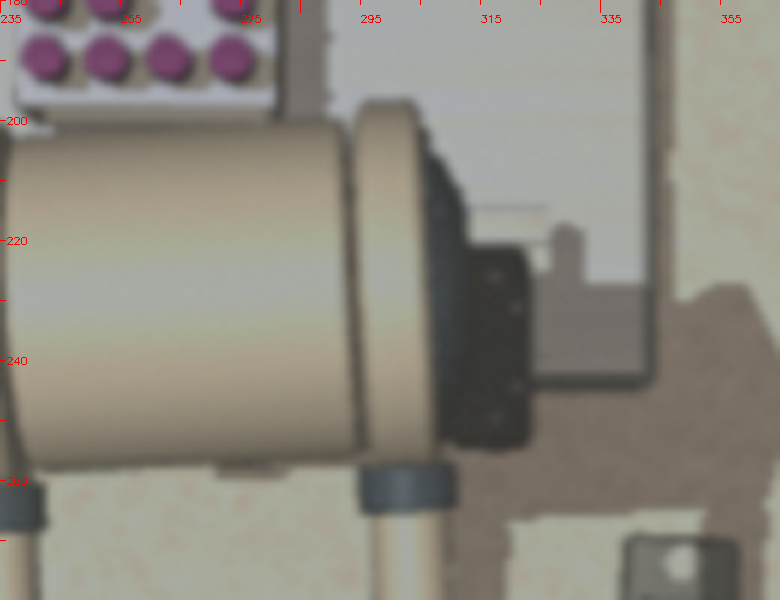

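View pics/s3.png

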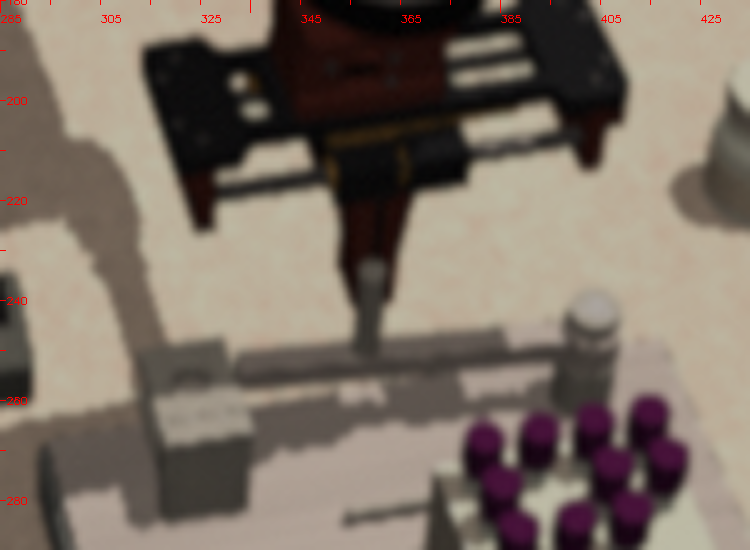

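The top view is blocked by the arm. The scene view shows the post at (359,240) against the fingers, and the bar nearly in line with the fork. I'll push on gently until the stop is felt.

Emit:
drive_tool(steps=[0.02, 0, 0, 0, 0, 0.04, 0, 0, 0, 0, 0.06, 0, -0.01, 0, 0, 0.06, 0, -0.01, 0, 0])

```text
time_s: 3.7
eef_pos: [0.5512, 0.0576, 0.1101]
tcp_rot: [-1.571, -0.0, 0.0]
contact_force: [1.0, -0.4, -0.4]
finger_gap: 0.0003
```

Emit:
drive_tool(steps=[0.01, 0, 0, 0, 0, 0.02, 0, 0, 0, 0, 0.02, 0, 0, 0, 0])

```text
time_s: 4.08
eef_pos: [0.5518, 0.0575, 0.1101]
tcp_rot: [-1.571, 0.005, 0.0]
contact_force: [-10.5, 0.5, 5.4]
finger_gap: 0.0004
```

Emit:
drive_tool(steps=[0.01, 0, 0, 0, 0, 0.01, 0, 0, 0, 0])

```text
time_s: 4.32
eef_pos: [0.5519, 0.0575, 0.1101]
tcp_rot: [-1.571, 0.009, 0.0]
contact_force: [-16.6, 0.3, 8.1]
finger_gap: 0.0004
```

Emit:
drive_tool(steps=[-0.2, 0, 0, 0, 0, -0.4, -0.2, 0, 0, 0, -0.5, -0.6, 0.2, 0, 0.4, -0.55, -0.7, 0.6, 0, 0.4, -0.55, -0.7, 0.9, 0, 0.4, -0.55, -0.7, 0.9, 0, 0.4])

```text
time_s: 5.08
eef_pos: [0.4727, 0.1953, 0.2155]
tcp_rot: [-1.57, -0.001, 0.005]
contact_force: [-0.1, 0.3, 0.8]
finger_gap: 0.0344
```

```bash
python3 plan.py .4695 -.206 .20;python3 - <<'E'
from h import *
t=bot.grab_frame('top')[:,:,::-1].copy();s=bot.grab_frame('scene')[:,:,::-1].copy()
cv2.imwrite('pics/top2.png',t);cv2.imwrite('pics/scene2.png',s)
crop('t',t,285,190,60,60,9,'pics/t4.png');crop('t',s,295,220,130,70,6,'pics/s4.png')
E
```

```text
t 5.075 pos [0.4727 0.1953 0.2155] rot [-1.5698e+00 -1.0000e-03  4.6000e-03] F [-0.13  0.27  0.82] gap 0.0344
units [-0.034  0.101 -2.675] turn 0.003
```

View pics/t4.png

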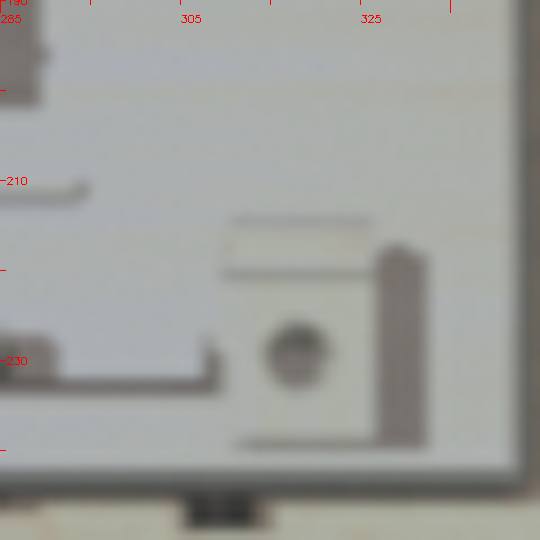

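View pics/s4.png

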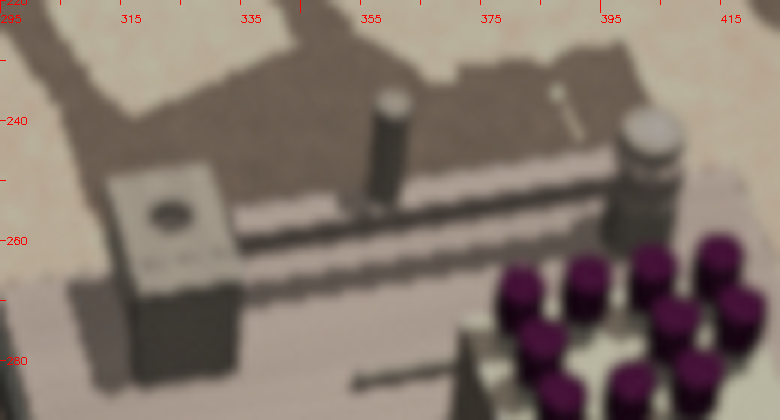

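The bar is shut. In the top view the post shadow line is parallel to the mixer front and the fork hole is at (318.0,229.2). The scene view shows the hole at (323.3,255.7). Next, the pin.

Emit:
drive_tool(steps=[0, 0, -0.35, 0, 0.5, -0.02, 0, -0.7, 0, 0.5, -0.02, 0, -1, 0, 0.5, -0.02, 0, -1, 0, 0.5])

```text
time_s: 5.68
eef_pos: [0.4698, 0.0388, 0.215]
tcp_rot: [-1.572, -0.0, -0.007]
contact_force: [0.0, -0.1, -0.6]
finger_gap: 0.0439
```

Emit:
drive_tool(steps=[0, 0, -0.35, 0, 0.5, 0, 0, -0.7, 0, 0.5, 0, 0, -1, 0, 0.5, 0, 0, -1, 0, 0.5])

```text
time_s: 6.18
eef_pos: [0.4696, -0.1097, 0.2146]
tcp_rot: [-1.571, 0.001, -0.005]
contact_force: [-1.3, 0.6, -0.2]
finger_gap: 0.0435
```

```bash
python3 plan.py .469 -.206 .15
```

```text
t 6.175 pos [ 0.4696 -0.1097  0.2146] rot [-1.5709e+00  8.0000e-04 -4.7000e-03] F [-1.31  0.57 -0.17] gap 0.0435
units [-0.     0.431 -0.642] turn -0.003
```

Emit:
drive_tool(steps=[0, 0, -0.3, 0, 0.5, 0, 0.1, -0.6, 0, 0.5, 0, 0.43, -0.64, 0, 0.5, 0, 0.43, -0.64, 0, 0.5, 0, 0.43, -0.64, 0, 0.5])

```text
time_s: 6.8
eef_pos: [0.4705, -0.2025, 0.1523]
tcp_rot: [-1.571, -0.001, 0.001]
contact_force: [-0.2, -0.4, 0.7]
finger_gap: 0.0441
```

```bash
python3 plan.py .469 -.206 .069;python3 - <<'E'
from h import *
s=bot.grab_frame('scene')[:,:,::-1].copy()
crop('t',s,160,180,140,110,5,'pics/s5.png')
E
```

```text
t 6.8 pos [ 0.4705 -0.2025  0.1523] rot [-1.571e+00 -1.300e-03  1.200e-03] F [-0.25 -0.37  0.7 ] gap 0.0441
units [-0.011  0.555 -0.023] turn 0.001
```

View pics/s5.png

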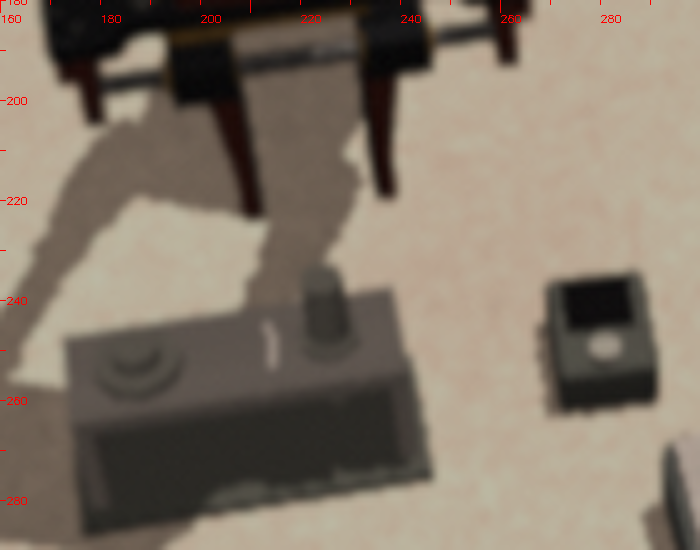

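The open fingers, with tips at (210,222) and (236,218), straddle the knob at (224,236). Now down and grip.

Emit:
drive_tool(steps=[-0.01, 0.2, -0.02, 0, 0.5, -0.01, 0.4, -0.02, 0, 0.5, -0.01, 0.54, -0.02, 0, 0.5, -0.01, 0.54, -0.02, 0, 0.5])

```text
time_s: 7.35
eef_pos: [0.4687, -0.2057, 0.0702]
tcp_rot: [-1.571, 0.0, 0.001]
contact_force: [0.3, 0.5, 0.6]
finger_gap: 0.0437
```

Emit:
drive_tool(steps=[0, 0, 0, 0, 0.3, 0, 0, 0, 0, 0.1, 0, 0, 0, 0, 0, 0, 0, 0, 0, 0, 0, 0, 0, 0, 0])

```text
time_s: 7.98
eef_pos: [0.469, -0.2066, 0.0708]
tcp_rot: [-1.571, -0.002, 0.0]
contact_force: [1.0, 0.2, 5.6]
finger_gap: 0.0177
```

Emit:
drive_tool(steps=[0, -0.1, 0, 0, 0, 0, -0.3, 0, 0, 0, 0, -0.55, 0, 0, 0, 0, -0.8, 0, 0, 0, 0, -0.86, 0, 0, 0, 0, -0.86, 0, 0, 0])

```text
time_s: 8.72
eef_pos: [0.4684, -0.2065, 0.1984]
tcp_rot: [-1.571, 0.0, 0.0]
contact_force: [-0.8, 0.4, -2.7]
finger_gap: 0.0172
```

```bash
python3 plan.py .5688 -.0205 .20
```

```text
t 8.725 pos [ 0.4684 -0.2065  0.1984] rot [-1.5708  0.      0.    ] F [-0.79  0.37 -2.65] gap 0.0172
units [ 0.669 -0.011  1.24 ] turn 0.0
```

Emit:
drive_tool(steps=[0.12, 0, 0.22, 0, 0, 0.28, 0, 0.5, 0, 0, 0.44, 0, 0.8, 0, 0, 0.52, 0, 0.95, 0, 0, 0.52, 0, 0.95, 0, 0])

```text
time_s: 9.35
eef_pos: [0.546, -0.0623, 0.1958]
tcp_rot: [-1.57, 0.004, 0.003]
contact_force: [-0.9, -1.0, -0.5]
finger_gap: 0.0175
```

Emit:
drive_tool(steps=[0.08, 0, 0.15, 0, 0, 0.148, 0, 0.28, 0, 0, 0.148, 0, 0.29, 0, 0, 0.148, 0, 0.29, 0, 0, 0.148, 0, 0.29, 0, 0])

```text
time_s: 9.98
eef_pos: [0.5684, -0.0212, 0.1987]
tcp_rot: [-1.571, -0.0, -0.001]
contact_force: [0.4, 0.2, -0.7]
finger_gap: 0.0174
```

```bash
python3 plan.py .5688 -.0205 .165;python3 - <<'E'
from h import *
s=bot.grab_frame('scene')[:,:,::-1].copy();t=bot.grab_frame('top')[:,:,::-1].copy()
cv2.imwrite('pics/scene6.png',s)
crop('t',s,280,170,120,120,5,'pics/s6.png'); crop('t',t,280,180,100,80,6,'pics/t6.png')
print(proj('scene',[.5688,-.0205,.102]))
E
```

```text
t 9.975 pos [ 0.5684 -0.0212  0.1987] rot [-1.5711e+00 -1.0000e-04 -8.0000e-04] F [ 0.41  0.19 -0.66] gap 0.0174
units [0.003 0.225 0.005] turn -0.001
[322.72278622 255.19928907]
```

View pics/s6.png

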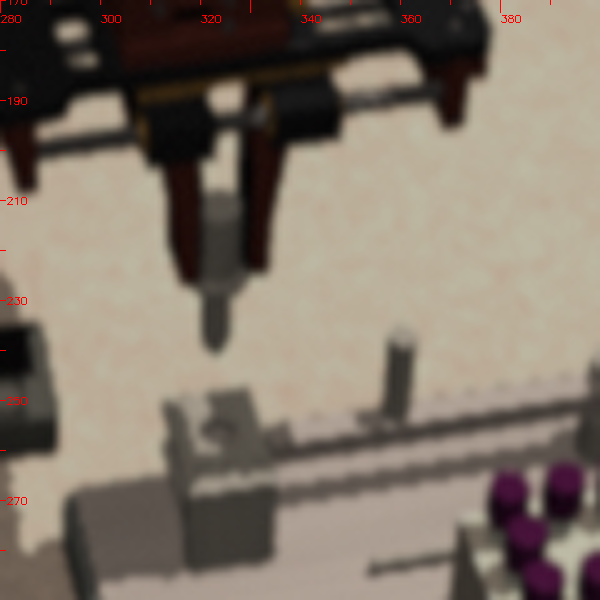

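View pics/t6.png

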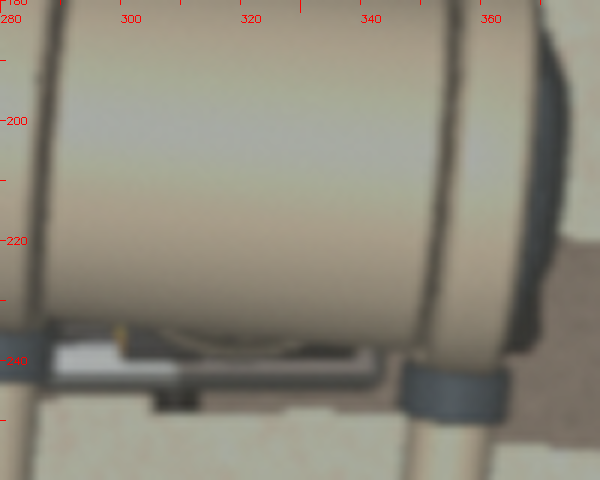

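Run:
```python
from h import *
f=onz('scene',323.3,255.7,.102);print(f)
for z in(.1487,.17,.2287): print(z,proj('scene',[f[0],f[1],z]))
s=cv2.imread('pics/scene6.png').astype(int)
for r in (228,232,235,238,240,241): print(r,s[r,314:334].sum(1)//3)
for r in (212,220): print(r,s[r,312:338].sum(1)//3)
s=cv2.imread('pics/scene2.png').astype(int)
for r in range(251,261): print(r,s[r,314:334].sum(1)//3)
```

```text
[ 0.57035137 -0.0196825   0.102     ]
0.1487 [323.75577795 239.90560126]
0.17 [323.97291834 232.3835741 ]
0.2287 [324.60402816 210.53095357]
228 [175 170 163 156 139 110  79  66  66  65  64  70  83 106 137 161 171 173
 174 172]
232 [173 173 173 174 173 154  98  56  51  53  54  83 132 163 171 172 172 171
 172 172]
235 [172 172 172 173 173 153  99  56  52  52  55  86 137 167 175 174 173 173
 173 172]
238 [172 171 170 170 170 158 120  77  55  55  78 123 158 171 172 172 171 171
 171 173]
240 [171 171 171 170 170 169 159 138 116 112 136 162 172 173 172 171 170 170
 170 172]
241 [172 172 172 171 171 171 170 163 151 150 163 172 173 173 172 173 171 171
 171 172]
212 [152  94  35  16  16  17  18  25  46  68  77  79  79  78  75  64  37  14
  12  15  16  29  79 140 168 174]
220 [168 134  74  26  15  16  17  20  33  47  53  53  52  51  48  39  24  11
  12  16  25  70 130 164 172 173]
251 [146 148 147 146 146 148 150 149 147 145 144 144 145 149 151 149 138 116
  98  93]
252 [142 148 148 147 146 147 145 142 137 134 134 137 142 148 151 150 143 123
 103  94]
253 [136 146 148 147 146 142 133 122 111 108 109 117 130 142 149 151 146 131
 109  99]
254 [130 146 148 146 144 132 113  91  79  77  80  90 109 132 147 151 149 138
 117 110]
255 [120 141 148 147 143 124  95  73  68  68  69  71  92 123 143 150 150 143
 124 118]
256 [107 137 148 147 142 125  96  79  77  76  75  76  92 123 142 150 150 145
 127 117]
257 [ 97 131 146 147 144 132 114  99  89  85  87  94 110 131 143 148 149 147
 132 118]
258 [ 89 122 143 148 146 142 134 122 109 106 111 119 130 139 144 147 149 149
 137 118]
259 [ 80 111 138 147 146 145 143 138 132 131 135 139 142 144 145 147 148 148
 141 120]
260 [ 76 101 134 146 147 146 146 145 145 145 147 147 146 145 144 144 145 144
 143 127]
```

Emit:
drive_tool(steps=[0.002, 0.1, 0.01, 0, 0, 0.002, 0.2, 0.01, 0, 0, 0.002, 0.27, 0.01, 0, 0, 0.002, 0.27, 0.01, 0, 0])

```text
time_s: 10.58
eef_pos: [0.5681, -0.0188, 0.1562]
tcp_rot: [-1.571, 0.003, 0.0]
contact_force: [0.3, 0.2, -0.8]
finger_gap: 0.0173
```

```bash
python3 plan.py .5688 -.0197 .15;python3 - <<'E'
from h import *
s=bot.grab_frame('scene')[:,:,::-1].copy()
cv2.imwrite('pics/scene7.png',s)
crop('t',s,295,200,70,70,8,'pics/s7.png')
f=onz('scene',323.0,255.6,.102);z=bot.state()['eef_pos'][2]-.008-.025;print(proj('scene',[f[0],f[1],z]))
for r in (241,243,245,247,249): print(r,s[r,314:334].astype(int).sum(1)//3)
E
```

```text
t 10.575 pos [ 0.5681 -0.0188  0.1562] rot [-1.5705e+00  3.0000e-03  2.0000e-04] F [ 0.27  0.2  -0.82] gap 0.0173
units [ 0.005  0.042 -0.006] turn 0.0
[323.21073362 248.14842553]
241 [172 163 132  87  58  46  49  60  65  63  62  64  67  70  76  99 133 154
 161 165]
243 [173 173 170 164 152 133 104  75  65  65  65  65  76 102 130 153 169 172
 173 173]
245 [172 171 170 170 170 163 137  86  54  52  51  58  97 149 170 173 174 174
 174 174]
247 [171 168 166 165 162 154 124  78  53  52  53  60  91 127 134 140 159 169
 171 171]
249 [138 128 120 114 109  98  80  59  51  53  53  60  93 126 120 110 133 162
 172 173]
```

View pics/s7.png

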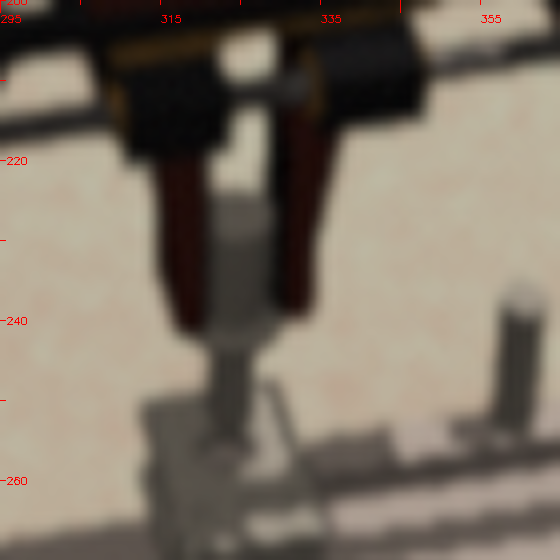

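The shank's centre column at row 245 is 323.4 against 323.25 expected, so it is in line. Now lowering in stages.

Emit:
drive_tool(steps=[0.002, 0.04, -0.003, 0, 0, 0.002, 0.07, -0.003, 0, 0, 0.002, 0.1, -0.003, 0, 0, 0.002, 0.1, -0.003, 0, 0])

```text
time_s: 11.12
eef_pos: [0.569, -0.0193, 0.1425]
tcp_rot: [-1.571, 0.001, 0.0]
contact_force: [-0.2, 0.4, -1.5]
finger_gap: 0.0174
```

Emit:
drive_tool(steps=[0, 0.03, 0, 0, 0, 0, 0.06, 0, 0, 0, 0, 0.09, 0, 0, 0, 0, 0.09, 0, 0, 0])

```text
time_s: 11.62
eef_pos: [0.5689, -0.0193, 0.1289]
tcp_rot: [-1.571, 0.001, 0.0]
contact_force: [-0.1, -0.9, -1.4]
finger_gap: 0.0177
```

```bash
python3 plan.py .5688 -.0195 .11
```

```text
t 11.625 pos [ 0.5689 -0.0193  0.1289] rot [-1.5707e+00  1.1000e-03  1.0000e-04] F [-0.09 -0.89 -1.39] gap 0.0177
units [-0.001  0.126 -0.001] turn 0.0
```

The tip is now at about 79 mm, through the bar hole with little force. Next is the lower plate and the spring ball.

Emit:
drive_tool(steps=[0, 0.03, 0, 0, 0, 0, 0.06, 0, 0, 0, 0, 0.08, 0, 0, 0, 0, 0.08, 0, 0, 0])

```text
time_s: 12.12
eef_pos: [0.5685, -0.0194, 0.1169]
tcp_rot: [-1.571, 0.002, 0.0]
contact_force: [-2.8, 0.2, -2.6]
finger_gap: 0.0177
```

Emit:
drive_tool(steps=[0, 0.015, 0, 0, 0, 0, 0.03, 0, 0, 0, 0, 0.045, 0, 0, 0, 0, 0.045, 0, 0, 0])

```text
time_s: 12.62
eef_pos: [0.569, -0.0193, 0.1109]
tcp_rot: [-1.571, 0.0, 0.0]
contact_force: [-4.5, 0.3, 0.9]
finger_gap: 0.0173
```

Emit:
drive_tool(steps=[0, 0.01, 0, 0, 0, 0, 0.01, 0, 0, 0])

```text
time_s: 12.88
eef_pos: [0.5691, -0.0193, 0.1108]
tcp_rot: [-1.571, -0.001, 0.0]
contact_force: [-6.4, 0.6, 7.0]
finger_gap: 0.0175
```

Emit:
drive_tool(steps=[0, 0.01, 0, 0, 0, 0, 0.01, 0, 0, 0])

```text
time_s: 13.12
eef_pos: [0.5691, -0.0193, 0.1107]
tcp_rot: [-1.571, -0.001, 0.0]
contact_force: [-10.0, 0.7, 12.6]
finger_gap: 0.0172
```

It stops hard at 110.7 mm, where 110.8 mm is expected for seated. I'll ease off the load, release and rise.

Emit:
drive_tool(steps=[0, -0.012, 0, 0, 0, 0, -0.012, 0, 0, 0.2, 0, -0.012, 0, 0, 0.4, 0, -0.012, 0, 0, 0.45, 0, -0.012, 0, 0, 0.45])

```text
time_s: 13.75
eef_pos: [0.5695, -0.0194, 0.1095]
tcp_rot: [-1.571, -0.001, 0.0]
contact_force: [-0.3, 0.2, 0.2]
finger_gap: 0.0391
```

Emit:
drive_tool(steps=[0, -0.1, 0, 0, 0.45, 0, -0.3, 0, 0, 0.45, 0, -0.6, 0, 0, 0.45, -0.3, -0.6, -0.3, 0, 0.45, -0.7, -0.6, -0.7, 0, 0.45, -0.9, -0.6, -0.95, 0, 0.45, -0.9, -0.6, -0.95, 0, 0.45])

```text
time_s: 14.62
eef_pos: [0.4326, -0.1643, 0.2015]
tcp_rot: [-1.573, -0.002, -0.004]
contact_force: [-0.5, 0.2, 0.6]
finger_gap: 0.0396
```

```bash
python3 plan.py .5688 -.0195 .165;python3 - <<'E'
from h import *
s=bot.grab_frame('scene')[:,:,::-1].copy();t=bot.grab_frame('top')[:,:,::-1].copy()
cv2.imwrite('pics/scene8.png',s);cv2.imwrite('pics/top8.png',t)
crop('t',s,295,210,130,80,6,'pics/s8.png');crop('t',t,215,150,150,110,5,'pics/t8.png')
print('seated knob top', proj('scene',[.5704,-.0197,.140]),proj('top',[.5683,-.0192,.140]))
E
```

```text
t 14.625 pos [ 0.4326 -0.1643  0.2015] rot [-1.5726 -0.0023 -0.0043] F [-0.55  0.19  0.61] gap 0.0396
units [0.903 0.243 0.969] turn -0.003
seated knob top [323.66595252 242.93854231] [318.10107853 228.2315174 ]
```

View pics/s8.png

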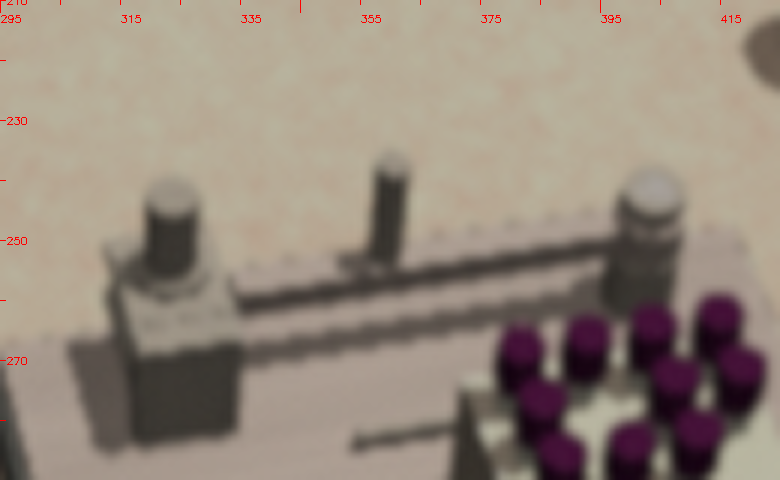

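View pics/t8.png

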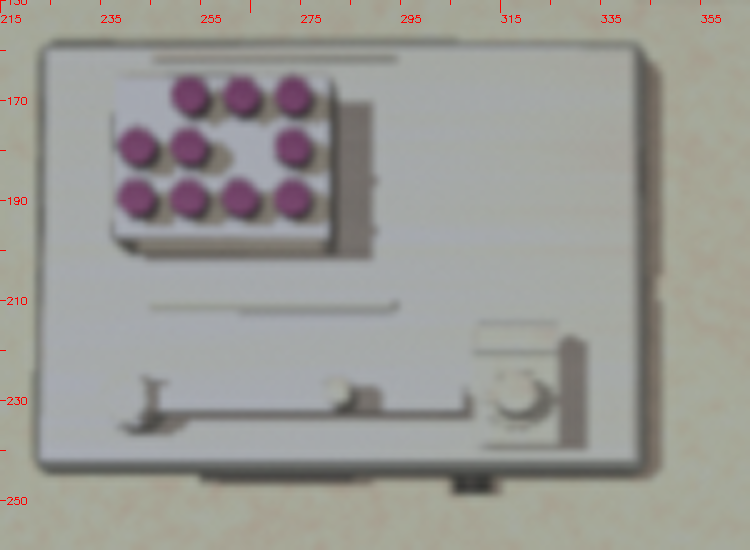

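View pics/scene8.png

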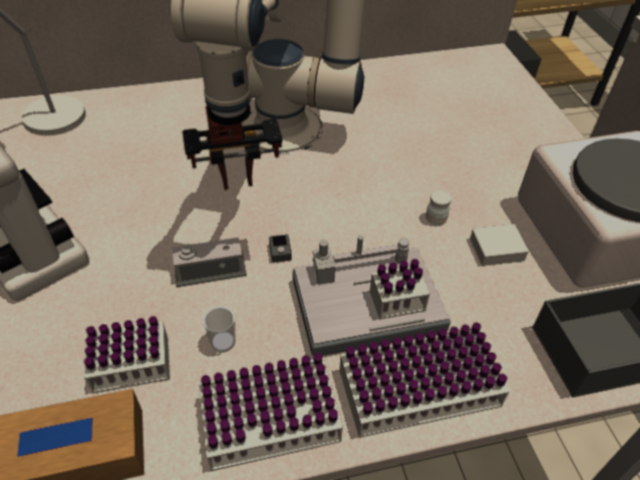

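Run:
```python
from h import *
a=cv2.imread('pics/scene0.png').astype(int);b=cv2.imread('pics/scene8.png').astype(int)
d=(abs(a-b).max(2)>40).astype(np.uint8)
n,l,st,c=cv2.connectedComponentsWithStats(d)
for k in range(1,n):
    if st[k,4]>15: print(st[k],c[k].round())
s=bot.state();print(s['time_s'],abs(s['qd']).max(),s['contact_force'].round(2));
```

```text
[171   0  11  16 144] [176.   7.]
[ 184    0   66   23 1230] [217.   9.]
[262   0  12   7  63] [267.   2.]
[ 498    0   85   73 2463] [540.  26.]
[250   8  16  38 320] [257.  27.]
[276  23  32   9  76] [291.  29.]
[293  25  22  23 214] [305.  37.]
[502  46  10  26 163] [506.  58.]
[285  54   4   6  19] [286.  57.]
[ 294   56   71   62 2433] [329.  88.]
[323  56   8   5  16] [326.  58.]
[320  59   5   6  25] [322.  62.]
[251  63   4   9  18] [252.  67.]
[260  69  32  10 145] [279.  73.]
[ 147   71  135  200 9149] [218. 161.]
[ 251   76   44   39 1065] [273.  96.]
[252  97   4   6  21] [254.  99.]
[ 342  124  164   41 3326] [419. 144.]
[286 137  22  10 109] [297. 141.]
[260 143  11   5  42] [265. 145.]
[307 145  32   9 158] [323. 149.]
[333 221  30  22 253] [351. 234.]
[319 228   9   5  30] [323. 230.]
[315 232  16   7  59] [323. 236.]
[221 236   8   5  32] [224. 238.]
[230 238  20  22 183] [242. 247.]
[334 240  64  23 468] [368. 251.]
[218 242  14  11  71] [223. 247.]
[315 244  13  15 110] [322. 250.]
[305 255   8  10  58] [309. 259.]
[376 256  15   3  40] [383. 257.]
[336 260  54  11 188] [362. 265.]
14.725 0.041762357478280665 [-0.35  0.39 -0.58]
```

```bash
python3 -c "
from workcell import bot
print(bot.hand_in())"
```

```text
the job is handed in; nothing more can be done
None
```

The bar is shut, the long pin is seated in the fork and released, and the job was handed in at about 14.7 s of the 51 s allowed.

- **Bar:** I pushed it shut by its handle post with closed fingers until it met the stop. The force reached about 17 N along x. Both views then showed the bar in line with the fork.
- **Pin:** I gripped the long pin by its knob, lined it up over the fork hole by camera, and lowered it through the fork and the bar. It came to a hard stop at a TCP height of 110.7 mm, where the height at the grasp predicted 110.8 mm. The vertical force there was 12.6 N, above the 2 to 6 N the spring ball needs.
- **After release:** the knob top appeared at (323.7, 243.2) in the scene view, against (323.7, 242.9) expected for a seated pin. The flange appears to rest on the fork.
- **Other objects:** comparing the first and last scene pictures shows changes only at the arm, its shadows, the bar, the pin and the emptied stand hole. The short pin, the racks and the loose items stayed where they were.

**Disagreements:** the two cameras disagreed by about 2 mm in x on most points, and by up to 11 mm on the hinge, which was hard to make out from above. I used relative shifts between pin and fork and corrected y by about 1.5 to 2 mm from the picture before inserting. I did not do a separate push on the knob after letting go.

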